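# Tighten a driving lamp's lens retaining ring with a two-pin spanner

## Task

The lens ring of the driving lamp on the bench is slack. Take the two-pin spanner from its wooden rest, fit its pins fully into two opposite holes of the ring and turn the ring clockwise until it comes up firm and stops, gently: do not force the ring, and touch it with nothing but the spanner. Then lift the spanner out and set it back in the slot of its rest, leaving the other parts on the bench where they are.

Things in the scene. Friction and masses are not known exactly. Their poses are not given: they have to be found in the camera images.
- spanner: loose steel two-pin spanner, 0.25 kg, standing pins down in its rest. Origin midway between the two pin ends; z up from pins to grip, x from pin to pin. Round domed pins, 6 mm diameter, 69 mm apart (x = +-34.5 mm), reaching 18 mm below a crossbar 92 mm long (x), 22 mm wide (y), z = 18 to 28 mm
- spanner_grip (a point): point to pinch on the spanner, 56 mm above its origin, axes as the spanner: middle of its flat upright grip, 44 mm long (x), 12 mm thick (y), from z = 28 (top of the crossbar) to 76 mm above the origin. Pinch across y with 40 N or more, so that it does not twist or slip between the fingers
- rest: the spanner's wooden rest, fixed: a block 130 (x) by 70 (y) by 40 mm high, origin at the centre of its underside, z up. A slot 96 mm long (x), 10 mm wide, 24 mm deep lies in the middle of its top; the spanner's pins hang in it and its crossbar lies across the top, spanner's origin then 22 mm above the bench
- rest_slot (a point): centre of the slot's mouth, in the top face of the rest (40 mm above the bench), axes as the rest
- lamp: round black driving lamp, 116 mm across, fixed face up by a stirrup on a grey steel plate (140 by 150 by 12 mm); origin at the centre of the plate's underside, z up along the lamp's axis. Its rim is 100 mm above the bench, with an 84 mm bore. The aluminium retaining ring lies in the bore, face 8 mm below the rim, 83 mm outside and 57 mm inside diameter
- lamp_ring (a point): centre of the ring's upper face, 92 mm above the bench, fixed to the lamp (does not turn with the ring). Six holes 8 mm across, 60 degrees apart on a 69 mm circle, 8 mm deep. Their angle differs every time and is not measured: look, or set the pins lightly on the ring (about 5 N) and turn until they drop in; fully in is 5 to 8 mm below this face
- retainer (a joint): turn of the ring, rad, growing clockwise seen from above: starts between -0.9 and -0.55; at 0 it is firm on the lens and stops hard. Drag 0.2 N m when slack, 0.3 N m just before the stop; it stays where it is left, also under pins sliding lightly on its face. Over 40 N between spanner and ring, by pressing or turning (pins 34.5 mm off axis), harms it
- horn: a black snail-shaped car horn, 76 mm disc, 34 mm high, loose on the bench; leave alone
- wiper_motor: a wiper motor, grey gearbox with a dark round motor, about 180 by 80 by 76 mm, loose; leave alone
- carton: a small cardboard box, 85 by 120 by 90 mm, loose; leave alone

How it is judged:
By the outcome, as a careful person would: the job done as asked, in the order asked, and still so for the second after the job is handed in, with the robot touching nothing.
It also fails if it takes over 72 s, if anything falls off the work surface, if the arm or the gripper's body presses on something with over 40 N, if the wrist force passes 120 N, or if a joint passes its speed limit or range.

## Robot

A 6-joint arm with a two-finger parallel gripper is mounted at the origin on the work surface. World frame = base frame: x ahead of the robot, y to its left, z up, the work surface at z = 0. Lengths are in m, angles in rad, forces in N, time in s.
With the tool pointing down it reaches from about 0.4 to 0.925 m from the base axis. Payload 12.5 kg.
Tool frame: the origin (TCP) lies on the centre line of the jaws, within the pads' length; the fingertips stand 19 mm ahead of it and the grasp point (between the pads) is the TCP (tip_extent is the distance from the TCP to the fingertips, in m); z points along the fingers, y is the line along which they close (so a half turn about z gives the same grasp; the last joint's range is limited). The gripper opens to 95 mm and grips with 3 to 60 N. Pads are 20 mm wide; open, the fingers measure 119 mm over their backs; the gripper's body (75 mm by 180 mm) begins 59 mm behind the grasp point.
Start: joints at [-1.279, 0.491, 1.559, -0, 1.092, -0.106], TCP at [0.242, -0.576, 0.234] pointing down, gripper open.
Joint ranges: [-3.1, 3.1], [-0.84, 2.19], [0.05, 2.79], [-1.13, 4.28], [0.06, 2.93], [-2.69, 2.69]. Speed limits (rad/s): [2.22, 2.22, 2.79, 3.14, 3.14, 3.14].

## Interface

Orientations are given as a unit quaternion [x, y, z, w].
In Python, from cell import * gives the robot as it stands. The module is installed in compiled form; this text tells all that it offers.
- The arm moves only by the shell command python3 -m crank 'ROWS' [OPENING] [FORCE]. ROWS is JSON, a list of rows, each an object with "travel": the shift along the world's x, y, z in m, a list of three; "yaw": the turn about the world's z in rad. A call has 1 to 5 rows; each row shifts and turns the commanded pose from where the row before left it; what a row does not reach is not made up. A row lasts 1/12 s, in which the tool goes at most 41.7 mm and 7.16 degrees, less where a joint would pass 70% of its speed; a pose out of reach is approached as far as the arm can. A call is refused whole if a number of a shift passes 0.0417 or a number of a turn 0.125, either way. A call with a gripper value outside its range is refused whole. OPENING is the finger opening in m, from 0 to 0.0951, set as the call begins (- or left out, the last holds). The fingers move at their own pace and stop on an object; FORCE is the grip in N (left out, the last holds). Time passes only in rows, so rows that do not move let the fingers close. It gives the time, the measured TCP pose, the force, the opening and the grip force at its end, in the units of the state.
- get_state(): the state, without advancing time (a new reading comes with each control period).
- read_camera(name): name is "side" or "top" or "wrist"; returns the picture (400x640x3 uint8, red, green, blue); there is no depth.
- get_calibration(name): a dict with "fx", "fy", "cx", "cy" (pixels), "R" (3x3) and "t" (3): a world point X has camera coordinates R X + t; the wrist camera has in their place "T_tool_cam" (4x4, takes a point from camera to tool coordinates, whose origin is the TCP and whose axes are the flange's). Camera axes: x right, y down, z forward; pixel columns grow to the right and rows downward; lengths in m; the calibration is good to about 2 mm. A picture is of the moment at which its call begins: read the wrist's pose just before it. get_calibration takes no time and is no camera call.
- sign_off(): hands the job in; it is judged then, once.
Trained networks look in the newest picture that a camera, given by its name, has taken for a name from the list of things; names that differ only in an ending like _2 or _b are one class to them, and where a whole thing is asked for, a point or a joint stands for the part that bears it (a point fixed in the world has none). Each returns a list of dicts, best first, with "confidence" (0 to 1); they miss things now and then, are a little off and sometimes report something else, mostly with a low value. They report only what shows in the picture. A call takes as long as a camera call.
- recognise(camera, target): "box" ([left, top, right, bottom] in pixels, round what is visible of it).
- masks_of(camera, target): "pixels" (400x640 bool, what is visible of it) and "box" ([left, top, right, bottom] in pixels, round what is visible of it).
The state is a dict: "t": time; "qpos": joint angles; "qd": joint speeds; "joint_torque": joint torques, N m; "ee_pos": TCP position; "tcp_rot": TCP orientation; "ft_force": force on the tool from outside, world axes, zero at the start; "torque": the same for the moment, N m; "width": opening from 0.0 (shut) to 1.0 (fully open); "gripper_force": force on a finger pad.
Only numpy, scipy, OpenCV 4.12 (cv2) and the standard library are available. Lean on these libraries where they do the work, as an engineer would, in place of code of your own. Each camera call takes 0.05 s, during which the arm holds its last target. There are 200 camera calls.

## Working session

There is one attempt and no reset: what is moved stays moved. The work goes in short steps, Python scripts to look and compute and a shell command to move; the robot and the scene stay as the last step left them, time stands still between calls to the robot, and variables do not carry over. Pictures are saved under pics/ and viewed, at most 10 in all, crops included, and the job is handed in when it is done.

```bash
mkdir -p pics; cat > h.py <<'E'
from cell import *
import numpy as np, cv2
from scipy.spatial.transform import Rotation as Ro
def save(c,n):
    im=read_camera(c); cv2.imwrite(f'pics/{n}.png',im[:,:,::-1]); return im
def cam(c,s=None):
    k=get_calibration(c); K=np.array([[k['fx'],0,k['cx']],[0,k['fy'],k['cy']],[0,0,1.]])
    if 'R' in k: return K,np.array(k['R']),np.array(k['t'])
    s=s or get_state(); T=np.array(k['T_tool_cam']); W=np.eye(4); W[:3,:3]=Ro.from_quat(s['tcp_rot']).as_matrix(); W[:3,3]=s['ee_pos']
    M=np.linalg.inv(W@T); return K,M[:3,:3],M[:3,3]
def at(C,uv,z):
    K,R,t=C; d=R.T@np.linalg.inv(K)@np.array([uv[0],uv[1],1.]); o=-R.T@t; return o+d*(z-o[2])/d[2]
def proj(C,X):
    K,R,t=C; p=K@(R@np.asarray(X,float)+t); return p[:2]/p[2]
E
python3 - <<'E'
from h import *
print(get_state())
for c in ['top','side']:
    im=save(c,c+'0'); C=cam(c); print(c,-C[1].T@C[2])
    for n in ['spanner','rest','lamp','lamp_ring','wiper_motor','carton','horn']:
        for r in recognise(c,n)[:1]: print(n,np.round(r['box']),round(r['confidence'],2), np.round(at(C,[(r['box'][0]+r['box'][2])/2,(r['box'][1]+r['box'][3])/2],.04),3))
print(get_calibration('wrist'))
a=cv2.imread('pics/top0.png');cv2.imwrite('pics/a.png',a)
E
```

```text
{'t': 0.0, 'qpos': array([-1.27863962e+00,  4.91533307e-01,  1.55944145e+00,  1.49945796e-05,
        1.09170389e+00, -1.05601752e-01]), 'qd': array([ 7.95774332e-05, -9.90814616e-04,  3.65442286e-05,  3.08474710e-04,
        1.36658719e-03,  7.88644440e-04]), 'joint_torque': array([-2.70934024e-04, -6.12653947e+01, -2.58191621e+01,  6.91592158e-02,
        4.81527625e-02, -1.36040594e-04]), 'ee_pos': array([ 0.24205462, -0.57598502,  0.23308081]), 'tcp_rot': array([ 9.80289164e-01,  1.97567356e-01, -4.39533257e-05, -5.41253395e-04]), 'ft_force': array([ 0.02611845, -0.00758452,  0.15351262]), 'torque': array([0.01859018, 0.01067762, 0.02324574]), 'gripper_force': 0.0, 'width': 0.9988080546072254}
top [0.47403809 0.00399338 0.92931204]
spanner [402. 242. 428. 278.] 0.71 [ 0.476 -0.206  0.04 ]
rest [384. 224. 445. 291.] 0.85 [ 0.482 -0.204  0.04 ]
lamp [214. 207. 288. 276.] 0.66 [0.51  0.148 0.04 ]
lamp_ring [213. 205. 288. 275.] 0.81 [0.513 0.149 0.04 ]
wiper_motor [412. 112. 462. 196.] 0.56 [ 0.712 -0.258  0.04 ]
carton [186. 114. 251. 169.] 0.85 [0.732 0.229 0.04 ]
horn [292. 116. 
[... 224 characters left out ...]
511 0.166 0.04 ]
lamp_ring [279. 246. 371. 342.] 0.67 [0.511 0.166 0.04 ]
wiper_motor [300. 105. 370. 158.] 0.61 [ 0.707 -0.255  0.04 ]
carton [178. 225. 248. 311.] 0.86 [0.734 0.224 0.04 ]
horn [241. 184. 306. 218.] 0.62 [0.722 0.018 0.04 ]
{'fx': 289.34313536805195, 'fy': 289.34313536805195, 'cx': 318.4735841358225, 'cy': 200.8830717105409, 'T_tool_cam': array([[ 8.67856537e-04, -9.63022977e-01, -2.69417876e-01,
         7.44524708e-02],
       [ 9.99999225e-01,  1.07611764e-03, -6.25311695e-04,
         5.91050951e-04],
       [ 8.92114860e-04, -2.69417125e-01,  9.63023165e-01,
        -1.51585101e-01],
       [ 0.00000000e+00,  0.00000000e+00,  0.00000000e+00,
         1.00000000e+00]])}
```

View pics/top0.png

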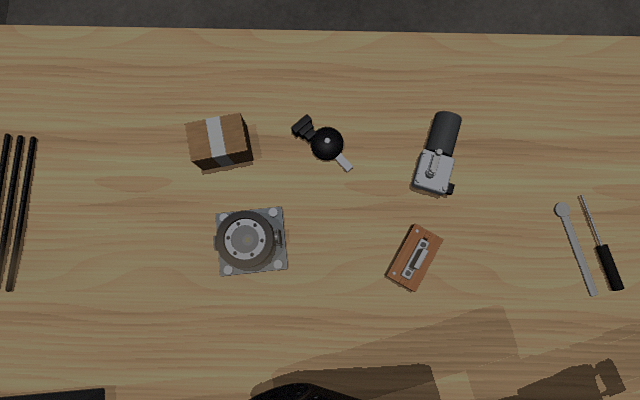

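View pics/side0.png

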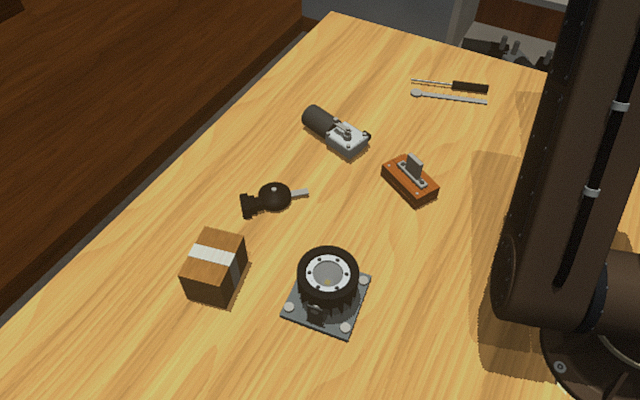

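The top view shows the rest with the spanner at about (415,258), its long axis slanting up to the right. The lamp face is at about (247,238), with the carton, horn and motor well clear. The side view agrees with this. Next I measure the rest and lamp poses.

```bash
python3 - <<'E'
from h import *
read_camera('top');C=cam('top')
m=masks_of('top','rest')[0]['pixels'].astype(np.uint8)
c=max(cv2.findContours(m,0,1)[0],key=cv2.contourArea)[:,0].astype(float)
P=np.array([at(C,p,.04)[:2] for p in c])
r=cv2.minAreaRect((P*1000).astype(np.float32));print('rest',r)
g=masks_of('top','spanner')[0]['pixels'].astype(np.uint8)
c=max(cv2.findContours(g,0,1)[0],key=cv2.contourArea)[:,0].astype(float)
print('spanner',cv2.minAreaRect((np.array([at(C,p,.06)[:2] for p in c])*1000).astype(np.float32)))
im=cv2.imread('pics/top0.png')
print('ring',at(C,(246,239),.092), get_state()['ee_pos'])
k=Ro.from_quat(get_state()['tcp_rot']).as_matrix();print('tool y',k[:,1], 'cam off',k@np.array(get_calibration('wrist')['T_tool_cam'])[:3,3])
E
```

```text
rest ((484.09906005859375, -202.15225219726562), (75.76019287109375, 130.8048858642578), 61.48487854003906)
spanner ((478.9145812988281, -201.9127655029297), (29.033926010131836, 92.28287506103516), 59.86640167236328)
ring [0.51301641 0.14990677 0.092     ] [ 0.24215291 -0.57619226  0.23364221]
tool y [ 3.87420726e-01 -9.21903020e-01  5.45840968e-05] cam off [0.06886386 0.02830722 0.15158507]
```

```bash
R='x'; python3 -m crank '[{"travel":[0.0132,0.0207,0],"yaw":0.1238},{"travel":[0.0132,0.0207,0],"yaw":0.1238},{"travel":[0.0132,0.0207,0],"yaw":0.1238},{"travel":[0.0132,0.0207,0],"yaw":0.1238},{"travel":[0.0132,0.0207,0],"yaw":0.1238}]' >/dev/null
python3 -m crank '[{"travel":[0.0132,0.0207,0],"yaw":0.1238},{"travel":[0.0132,0.0207,0],"yaw":0.1238},{"travel":[0.0132,0.0207,0],"yaw":0.1238},{"travel":[0.0132,0.0207,0],"yaw":0.1238},{"travel":[0.0132,0.0207,0],"yaw":0.1238}]'
python3 -m crank '[{"travel":[0.0132,0.0207,0],"yaw":0.1238},{"travel":[0.0132,0.0207,0],"yaw":0.1238},{"travel":[0.0132,0.0207,0],"yaw":0.1238},{"travel":[0.0132,0.0207,0],"yaw":0.1238},{"travel":[0.0132,0.0207,0],"yaw":0.1238}]' >/dev/null
python3 -m crank '[{"travel":[0.0132,0.0207,-0.01],"yaw":0.1238},{"travel":[0.0132,0.0207,-0.01],"yaw":0.1238},{"travel":[0.0132,0.0207,-0.01],"yaw":0.1238},{"travel":[0,0,0],"yaw":0},{"travel":[0,0,0],"yaw":0}]'
python3 - <<'E'
from h import *
s=get_state();im=save('wrist','w1');C=cam('wrist',s)
print(s['ee_pos'],s['ft_force'],s['torque'])
k=Ro.from_quat(s['tcp_rot']).as_matrix();print('tool y',np.degrees(np.arctan2(k[1,1],k[0,1])))
for n,z in (('rest',.04),('spanner',.05),('spanner_grip',.098)):
  for q in masks_of('wrist',n)[:1]:
    c=max(cv2.findContours(q['pixels'].astype(np.uint8),0,1)[0],key=cv2.contourArea)[:,0].astype(float)
    print(n,q['box'],cv2.minAreaRect((np.array([at(C,p,z)[:2] for p in c])*1000).astype(np.float32)))
E
```

```text
t: 1.78
ee_pos: [0.3747, -0.3682, 0.2338]
tcp_rot: [0.682, 0.732, 0.0, 0.0]
ft_force: [-0.3, -0.5, 0.4]
width: 1.001
gripper_force: 0.0
t: 2.62
ee_pos: [0.48, -0.2028, 0.2033]
tcp_rot: [0.254, 0.967, 0.0, -0.0]
ft_force: [-0.7, 0.3, 0.1]
width: 1.0
gripper_force: 0.0
[ 0.47999372 -0.20280695  0.2033416 ] [-0.70778571  0.29675767  0.06336766] [ 0.02960918 -0.09888697 -0.02071437]
tool y 60.51532944506591
rest [282.8, 131.5, 348.7, 247.3] ((480.40069580078125, -206.61077880859375), (70.46550750732422, 131.48777770996094), 61.29096603393555)
spanner [304.2, 152.6, 324.3, 231.8] ((477.6444091796875, -205.47865295410156), (23.53292465209961, 91.45738983154297), 60.56569290161133)
spanner_grip [305.0, 149.4, 324.5, 233.3] ((467.0069580078125, -199.25625610351562), (17.800769805908203, 76.1343002319336), 60.96257781982422)
```

View pics/w1.png

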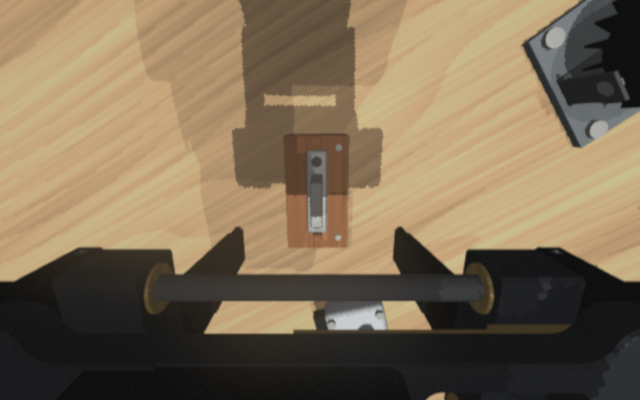

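The wrist view shows the spanner in the rest at about (316,192), with its crossbar vertical in the image and the jaws closing left to right as intended. I now descend and grasp.

```bash
python3 -m crank '[{"travel":[-0.0015,-0.003,-0.025],"yaw":0.007},{"travel":[0,0,-0.025],"yaw":0},{"travel":[0,0,-0.025],"yaw":0},{"travel":[0,0,-0.025],"yaw":0},{"travel":[0,0,-0.015],"yaw":0}]' >/dev/null
python3 -m crank '[{"travel":[0,0,-0.01],"yaw":0},{"travel":[0,0,0],"yaw":0},{"travel":[0,0,0],"yaw":0}]'
python3 -m crank '[{"travel":[0,0,0],"yaw":0},{"travel":[0,0,0],"yaw":0},{"travel":[0,0,0],"yaw":0},{"travel":[0,0,0],"yaw":0},{"travel":[0,0,0],"yaw":0}]' 0.0 50
python3 -m crank '[{"travel":[0,0,0],"yaw":0},{"travel":[0,0,0],"yaw":0},{"travel":[0,0,0],"yaw":0},{"travel":[0,0,0],"yaw":0},{"travel":[0,0,0],"yaw":0}]'
python3 - <<'E'
from h import *
s=get_state(); print(s['ft_force'],s['torque'],s['width']); C=cam('wrist',s)
im=save('wrist','w2')
for n,z in (('rest',.04),):
  for q in masks_of('wrist',n)[:1]:
    c=max(cv2.findContours(q['pixels'].astype(np.uint8),0,1)[0],key=cv2.contourArea)[:,0].astype(float)
    print(n,q['box'],cv2.minAreaRect((np.array([at(C,p,z)[:2] for p in c])*1000).astype(np.float32)))
E
```

```text
t: 3.48
ee_pos: [0.4782, -0.2071, 0.079]
tcp_rot: [0.252, 0.968, 0.0, 0.0]
ft_force: [0.0, -0.4, -0.1]
width: 0.999
gripper_force: 0.0
t: 3.9
ee_pos: [0.4784, -0.2066, 0.0791]
tcp_rot: [0.251, 0.968, -0.0, 0.0]
ft_force: [0.1, 0.7, -0.0]
width: 0.709
gripper_force: 0.0
t: 4.32
ee_pos: [0.4783, -0.2066, 0.0786]
tcp_rot: [0.251, 0.968, 0.0, 0.0]
ft_force: [0.0, -1.0, -1.3]
width: 0.356
gripper_force: 0.0
[ 0.04276938 -1.03191121 -1.27077121] [ 0.08123064 -0.11667745  0.01823345] 0.3556838001962326
rest [269.1, 139.1, 375.0, 314.8] ((464.8746032714844, -198.35317993164062), (69.8382568359375, 96.44990539550781), 61.06678771972656)
```

View pics/w2.png

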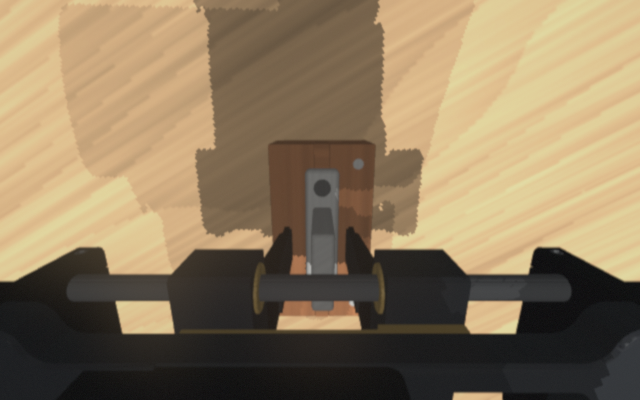

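The wrist view shows the fingers astride the grip at about (322,260). The crossbar's near end is at (322,170) and the rest's end edge at about (322,142). I finish closing and work out where the spanner sits along the TCP's axis.

```bash

python3 -m crank '[{"travel":[0,0,0],"yaw":0},{"travel":[0,0,0],"yaw":0},{"travel":[0,0,0],"yaw":0},{"travel":[0,0,0],"yaw":0},{"travel":[0,0,0],"yaw":0}]'
python3 -m crank '[{"travel":[0,0,0],"yaw":0},{"travel":[0,0,0],"yaw":0},{"travel":[0,0,0],"yaw":0}]'
python3 - <<'E'
from h import *
s=get_state(); print(s['ft_force'],s['torque'],s['ee_pos']); C=cam('wrist',s); k=Ro.from_quat(s['tcp_rot']).as_matrix()
for uv,z in (((322,169.5),.05),((322,142),.04),((322,151),.04)): print(((at(C,uv,z)-s['ee_pos'])@k)*1000, 'tool mm')
im=save('wrist','w3'); g=im[:,:,:].mean(2)
print(np.round(g[135:180,316:328].mean(1)).astype(int))
a=im[150:330,240:400];cv2.imwrite('pics/w3c.png',cv2.resize(a,None,fx=3,fy=3)[:,:,::-1])
E
```

```text
t: 4.83
ee_pos: [0.4783, -0.2066, 0.0787]
tcp_rot: [0.252, 0.968, 0.0, 0.0]
ft_force: [0.2, 2.6, 0.7]
width: 0.125
gripper_force: 50.0
t: 5.08
ee_pos: [0.4783, -0.2065, 0.0787]
tcp_rot: [0.251, 0.968, 0.0, 0.0]
ft_force: [1.9, 2.4, 1.0]
width: 0.127
gripper_force: 50.0
[1.8643744  2.38201118 0.98656893] [ 5.88795549e-01 -4.78821804e-01  9.14346024e-05] [ 0.47830882 -0.20652439  0.07867407]
[46.33768948  0.91216589 28.67090548] tool mm
[62.59144406  0.9617658  38.66974372] tool mm
[56.83385907  0.98553945 38.67016343] tool mm
[ 96  96  96  94  87  71  56  53  56  62  65  66  67  68  69  71  71  72
  73  72  72  71  70  69  68  68  68  68  68  68  68  69  70  72  77  84
  90  95  98 101 102 102 102 100  91]
```

View pics/w3c.png

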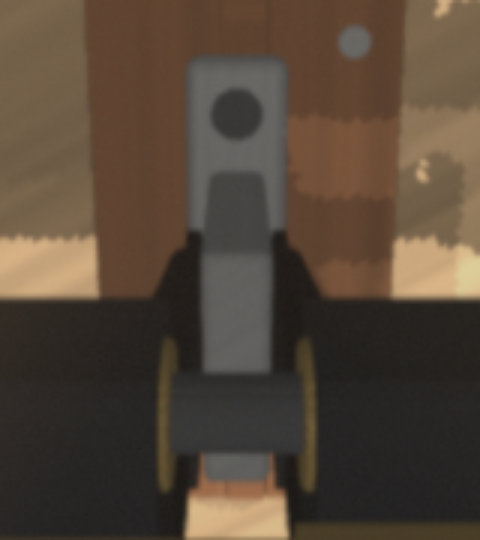

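The spanner is gripped with its crossbar end 46.3 mm from the TCP, so it is centred to within about 0.5 mm. I lift it and look at the ring.

```bash

python3 -m crank '[{"travel":[0,0,0.01],"yaw":0},{"travel":[0,0,0.02],"yaw":0},{"travel":[0,0,0.03],"yaw":0},{"travel":[0,0,0.03],"yaw":0},{"travel":[0,0,0.02],"yaw":0}]'
python3 -m crank '[{"travel":[0.0087,0.0328,0],"yaw":0},{"travel":[0.0087,0.0328,0],"yaw":0},{"travel":[0.0087,0.0328,0],"yaw":0},{"travel":[0.0087,0.0328,0],"yaw":0},{"travel":[0.0087,0.0328,0],"yaw":0}]' >/dev/null
python3 -m crank '[{"travel":[0.0087,0.0328,0],"yaw":0},{"travel":[0.0087,0.0328,0],"yaw":0},{"travel":[0.0087,0.0328,0],"yaw":0},{"travel":[0.0087,0.0328,0],"yaw":0},{"travel":[0.0087,0.0328,0],"yaw":0}]' >/dev/null
python3 -m crank '[{"travel":[0,0,0],"yaw":0},{"travel":[0,0,0],"yaw":0},{"travel":[0,0,0],"yaw":0}]'
cat > ring.py <<'E'
from h import *
import sys,json
s=get_state();im=save('wrist',sys.argv[1]);C=cam('wrist',s)
print(s['ee_pos'],s['ft_force'],s['torque'])
# rectified view of the plane z=.092 : 4px/mm about the guess
g=np.array([float(sys.argv[2]),float(sys.argv[3])]);N=480;sc=4000.
K,R,t=C; H=K@np.c_[R[:,0],R[:,1],t+R[:,2]*.092]@np.array([[1/sc,0,g[0]-N/2/sc],[0,1/sc,g[1]-N/2/sc],[0,0,1]])
w=cv2.warpPerspective(im,np.linalg.inv(H),(N,N)); cv2.imwrite(f'pics/{sys.argv[1]}r.png',w[:,:,::-1])
E
python3 ring.py w4 .513 .150
```

```text
t: 5.55
ee_pos: [0.4782, -0.2069, 0.1915]
tcp_rot: [0.251, 0.968, -0.0, 0.001]
ft_force: [0.1, 0.1, -2.8]
width: 0.121
gripper_force: 50.0
t: 6.63
ee_pos: [0.5648, 0.121, 0.1887]
tcp_rot: [0.251, 0.968, -0.0, -0.0]
ft_force: [0.4, 0.2, -2.9]
width: 0.123
gripper_force: 50.0
[0.56479205 0.12104768 0.18873718] [ 0.38024155  0.21607868 -2.86941388] [ 0.02175022 -0.19074503 -0.04159534]
```

View pics/w4r.png

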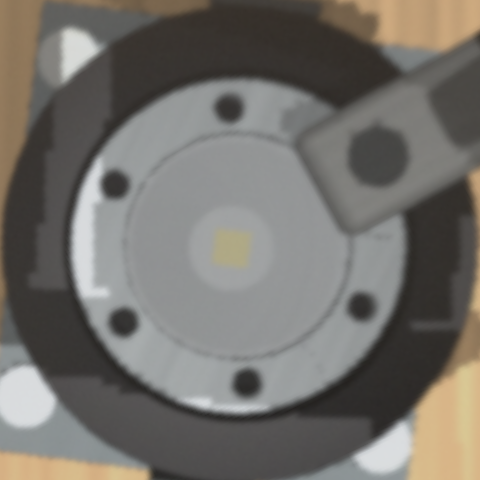

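In the rectified view (right is world x, down is world y), five holes show at about (229,108), (115,184), (123,322), (247,383) and (361,306). The sixth is hidden by the spanner. I fit the pattern.

```bash
cat > fit.py <<'E'
from h import *
from scipy.optimize import least_squares
w=cv2.imread('pics/w4r.png').mean(2); P=[]
for u,v in [(229,108),(115,184),(123,322),(247,383),(361,306)]:
    b=w[v-20:v+21,u-20:u+21]; yy,xx=np.mgrid[v-20:v+21,u-20:u+21]; m=((xx-u)**2+(yy-v)**2<19**2)
    q=np.clip(110-b,0,60)*m; P.append([(q*xx).sum()/q.sum(),(q*yy).sum()/q.sum()])
P=np.array([[.513+(u-239.5)/4000,.150+(v-239.5)/4000] for u,v in P])
def f(p):
    c=P-p[:2]; a=np.arctan2(c[:,1],c[:,0]); k=np.round((a-p[2])/(np.pi/3)); th=p[2]+k*np.pi/3
    return (P-p[:2]-p[3]*np.c_[np.cos(th),np.sin(th)]).ravel()*1000
a0=np.arctan2(*(P[0]-[.511,.151])[::-1])
r=least_squares(f,[.511,.151,a0,.0345]);print(r.x,np.degrees(r.x[2])%60,np.round(r.fun,2))
s=get_state();k=Ro.from_quat(s['tcp_rot']).as_matrix();ax=np.degrees(np.arctan2(k[1,0],k[0,0]));print('toolx yaw',ax,s['ee_pos'])
e=(np.degrees(r.x[2])-ax+30)%60-30;print('turn to hole rad',np.radians(e),'shift',r.x[:2]-s['ee_pos'][:2])
E
python3 fit.py
```

```text
[ 0.51255907  0.15151419 -1.63504552  0.03439967] 26.318792530316315 [-0.04 -0.02  0.1  -0.01 -0.06  0.03  0.    0.02 -0.01 -0.02]
toolx yaw 150.84390938088148 [0.56485202 0.12059223 0.18877814]
turn to hole rad -0.07897818807983818 shift [-0.05229295  0.03092196]
```

```bash
cat > pin.py <<'E'
from h import *
im=cv2.imread('pics/w4.png'); s=get_state();C=cam('wrist',s);k=Ro.from_quat(s['tcp_rot']).as_matrix();o=s['ee_pos']+k@[.0345,0,.0287]
N=320;sc=4000.;K,R,t=C;ex,ey=k[:,0],k[:,1]
H=K@np.c_[R@ex,R@ey,R@o+t]@np.array([[1/sc,0,-N/2/sc],[0,1/sc,-N/2/sc],[0,0,1]])
w=cv2.warpPerspective(im,np.linalg.inv(H),(N,N));cv2.imwrite('pics/pin.png',w)
g=w.mean(2);q=(g<75).astype(np.uint8);n,l,st,ce=cv2.connectedComponentsWithStats(q)
for i in range(1,n):
    if 200<st[i,4]<4000: print(st[i],(ce[i]-159.5)/4)
E
python3 pin.py
```

```text
[230  64  17  17 219] [ 19.66381279 -21.9640411 ]
[ 141  136   39   39 1152] [ 0.23632812 -1.24045139]
[216 236  17  17 225] [16.16722222 21.12166667]
```

View pics/pin.png

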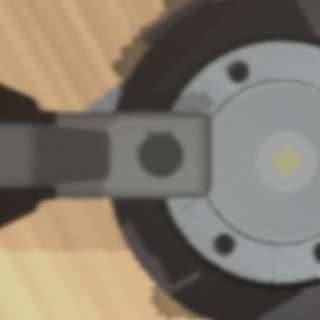

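The pin axis shows as a dark dot at (160,155). It sits at 0.2 mm in tool x and −1.2 mm in tool y, which I read as camera bias and apply to the ring as well. I align over the ring and come down close.

```bash

python3 -m crank '[{"travel":[-0.0171,0.0107,0],"yaw":-0.0263},{"travel":[-0.0171,0.0107,0],"yaw":-0.0263},{"travel":[-0.0171,0.0106,0],"yaw":-0.0263},{"travel":[0,0,-0.01],"yaw":0},{"travel":[0,0,-0.015],"yaw":0}]'>/dev/null
python3 -m crank '[{"travel":[0,0,-0.01],"yaw":0},{"travel":[0,0,0],"yaw":0},{"travel":[0,0,0],"yaw":0}]'
python3 -m crank '[{"travel":[0,0,-0.001],"yaw":0},{"travel":[0,0,-0.001],"yaw":0},{"travel":[0,0,-0.001],"yaw":0},{"travel":[0,0,-0.001],"yaw":0},{"travel":[0,0,-0.001],"yaw":0}]'
python3 -c "
from h import *
s=get_state();print(s['ee_pos'],s['ft_force'],s['torque'])"
```

```text
t: 7.35
ee_pos: [0.5141, 0.1526, 0.1533]
tcp_rot: [0.29, 0.957, -0.0, -0.001]
ft_force: [-0.5, 0.6, -1.7]
width: 0.123
gripper_force: 50.0
t: 7.77
ee_pos: [0.514, 0.1534, 0.1488]
tcp_rot: [0.289, 0.957, 0.0, 0.0]
ft_force: [-0.1, -0.5, -2.8]
width: 0.124
gripper_force: 50.0
[0.51401793 0.15339932 0.1487928 ] [-0.05354723 -0.51875348 -2.83982391] [ 0.0769039  -0.14554552 -0.04357311]
```

```bash
for i in 1; do python3 -m crank '[{"travel":[0,0,-0.001],"yaw":0},{"travel":[0,0,-0.001],"yaw":0},{"travel":[0,0,0],"yaw":0}]'; done
python3 -c "
from h import *
s=get_state();print(s['ee_pos'],s['ft_force'],s['torque'])"
```

```text
t: 8.02
ee_pos: [0.5139, 0.1534, 0.1465]
tcp_rot: [0.289, 0.957, -0.0, -0.0]
ft_force: [-0.6, -0.4, -2.1]
width: 0.123
gripper_force: 50.0
[0.51387946 0.15341142 0.14647616] [-0.56044127 -0.42406343 -2.0866528 ] [ 0.01840415 -0.13181675  0.01768516]
```

The pins have dropped in without resistance, so I continue to full depth.

```bash
python3 -m crank '[{"travel":[0,0,-0.001],"yaw":0},{"travel":[0,0,-0.001],"yaw":0},{"travel":[0,0,0],"yaw":0}]';python3 -m crank '[{"travel":[0,0,-0.001],"yaw":0},{"travel":[0,0,-0.001],"yaw":0},{"travel":[0,0,0],"yaw":0}]'
python3 -c "
from h import *
s=get_state();print(s['ee_pos'],s['ft_force'],s['torque'])"
```

```text
t: 8.27
ee_pos: [0.5139, 0.1534, 0.1445]
tcp_rot: [0.289, 0.957, -0.0, -0.0]
ft_force: [-0.7, -0.2, -2.5]
width: 0.124
gripper_force: 50.0
t: 8.52
ee_pos: [0.5139, 0.1534, 0.1425]
tcp_rot: [0.289, 0.957, -0.0, -0.0]
ft_force: [0.7, -0.0, -2.8]
width: 0.119
gripper_force: 50.0
[0.51386291 0.15336316 0.1424616 ] [ 0.69336541 -0.03034773 -2.76265013] [-0.09014263 -0.13954058  0.00393583]
```

```bash
cat > st.py <<'E'
from h import *
s=get_state();k=Ro.from_quat(s['tcp_rot']).as_matrix();print(s['ee_pos'].round(4),'F',s['ft_force'].round(1),'M',s['torque'].round(2),'toolx yaw',round(float(np.arctan2(k[1,0],k[0,0])),4),'q6',s['qpos'][5].round(3))
E
python3 st.py; python3 -m crank '[{"travel":[0,0,-0.0005],"yaw":-0.02},{"travel":[0,0,0],"yaw":-0.02},{"travel":[0,0,0],"yaw":-0.02},{"travel":[0,0,0],"yaw":-0.02},{"travel":[0,0,0],"yaw":-0.02}]' >/dev/null; python3 st.py
python3 -m crank '[{"travel":[0,0,0],"yaw":-0.03},{"travel":[0,0,0],"yaw":-0.03},{"travel":[0,0,0],"yaw":-0.03}]'>/dev/null; python3 st.py
python3 -m crank '[{"travel":[0,0,0],"yaw":-0.03},{"travel":[0,0,0],"yaw":-0.03},{"travel":[0,0,0],"yaw":-0.03}]'>/dev/null; python3 st.py
```

```text
[0.5139 0.1534 0.1425] F [ 0.7 -0.  -2.8] M [-0.09 -0.14  0.  ] toolx yaw 2.5543 q6 -0.817
[0.5135 0.153  0.142 ] F [-1.9 -4.3 -1.3] M [-0.92  0.43  0.23] toolx yaw 2.4526 q6 -0.715
[0.5135 0.153  0.1421] F [-1.9 -4.3 -2. ] M [-0.88  0.41  0.3 ] toolx yaw 2.3621 q6 -0.624
[0.5135 0.153  0.1421] F [-2.7 -4.4 -1.9] M [-0.9   0.41  0.31] toolx yaw 2.2721 q6 -0.534
```

```bash
python3 -m crank '[{"travel":[-0.0002,-0.0005,0],"yaw":-0.03},{"travel":[0,0,0],"yaw":-0.03},{"travel":[0,0,0],"yaw":-0.03}]'>/dev/null; python3 st.py
python3 -m crank '[{"travel":[0,0,0],"yaw":-0.02},{"travel":[0,0,0],"yaw":-0.02},{"travel":[0,0,0],"yaw":-0.02}]'>/dev/null; python3 st.py
python3 -m crank '[{"travel":[0,0,0],"yaw":-0.02},{"travel":[0,0,0],"yaw":-0.02}]'>/dev/null; python3 st.py
```

```text
[0.5135 0.1528 0.1421] F [-1.9 -2.5 -2.5] M [-0.32  0.26  0.32] toolx yaw 2.182 q6 -0.445
[0.5135 0.1528 0.1421] F [-2.1 -2.1 -2.6] M [-0.38  0.34  0.28] toolx yaw 2.1227 q6 -0.386
[0.5136 0.1529 0.1421] F [-1.8 -1.7 -2.7] M [-0.44  0.48  0.25] toolx yaw 2.0825 q6 -0.346
```

```bash
python3 -m crank '[{"travel":[0,0,0],"yaw":-0.015},{"travel":[0,0,0],"yaw":-0.015}]'>/dev/null; python3 st.py
for i in 1; do python3 -m crank '[{"travel":[0,0,0],"yaw":-0.015},{"travel":[0,0,0],"yaw":-0.015}]'>/dev/null; done; python3 st.py
python3 -m crank '[{"travel":[0,0,0],"yaw":-0.015},{"travel":[0,0,0],"yaw":-0.015}]'>/dev/null; python3 st.py
```

```text
[0.5136 0.1529 0.1421] F [-2.4 -2.4 -3.1] M [-0.43  0.51  0.31] toolx yaw 2.0529 q6 -0.316
[0.5136 0.1529 0.1421] F [-2.6 -2.4 -3. ] M [-0.42  0.52  0.29] toolx yaw 2.0229 q6 -0.286
[0.5136 0.1529 0.1421] F [-3.3 -2.6 -3.4] M [-0.52  0.61  0.32] toolx yaw 1.9929 q6 -0.256
```

```bash
echo "import sys; sys.exit(abs(s['torque'][2])>.45)" >> st.py
python3 -m crank '[{"travel":[0.0001,0,0],"yaw":-0.015},{"travel":[0,0,0],"yaw":-0.015}]'>/dev/null; python3 st.py && 
python3 -m crank '[{"travel":[0,0,0],"yaw":-0.015},{"travel":[0,0,0],"yaw":-0.015}]'>/dev/null && python3 st.py && 
python3 -m crank '[{"travel":[0,0,0],"yaw":-0.015},{"travel":[0,0,0],"yaw":-0.015}]'>/dev/null && python3 st.py && 
python3 -m crank '[{"travel":[0,0,0],"yaw":-0.015},{"travel":[0,0,0],"yaw":-0.015}]'>/dev/null && python3 st.py
```

```text
[0.5137 0.1529 0.1421] F [-3.6 -2.  -2.4] M [-0.44  0.68  0.26] toolx yaw 1.9628 q6 -0.226False
```

```bash
sed -i 's/sys.exit(\(.*\))$/sys.exit(int(\1))/' st.py
python3 st.py && 
python3 -m crank '[{"travel":[0,0,0],"yaw":-0.015},{"travel":[0,0,0],"yaw":-0.015}]'>/dev/null && python3 st.py && 
python3 -m crank '[{"travel":[0,0,0],"yaw":-0.015},{"travel":[0,0,0],"yaw":-0.015}]'>/dev/null && python3 st.py && 
python3 -m crank '[{"travel":[0,0,0],"yaw":-0.015},{"travel":[0,0,0],"yaw":-0.015}]'>/dev/null && python3 st.py&& 
python3 -m crank '[{"travel":[0,0,0],"yaw":-0.015},{"travel":[0,0,0],"yaw":-0.015}]'>/dev/null && python3 st.py
```

```text
[0.5137 0.1529 0.1421] F [-3.6 -2.  -2.4] M [-0.44  0.68  0.26] toolx yaw 1.9628 q6 -0.226
[0.5137 0.1529 0.1421] F [-4.6 -2.5 -3.2] M [-0.36  0.7   0.27] toolx yaw 1.9328 q6 -0.196
[0.5138 0.1529 0.1421] F [-3.8 -1.7 -2.6] M [-0.37  0.78  0.74] toolx yaw 1.9034 q6 -0.166
```

```bash
python3 -m crank '[{"travel":[0,0,0],"yaw":0},{"travel":[0,0,0],"yaw":0}]'>/dev/null; python3 st.py;python3 -m crank '[{"travel":[0,0,0],"yaw":-0.004},{"travel":[0,0,0],"yaw":0}]'>/dev/null; python3 st.py
```

```text
[0.5137 0.1529 0.1421] F [-4.2 -2.4 -2.8] M [-0.43  0.84  0.77] toolx yaw 1.9049 q6 -0.168
[0.5138 0.1529 0.1421] F [-3.9 -2.3 -3.6] M [-0.36  0.83  0.82] toolx yaw 1.9005 q6 -0.164
```

The ring is firm: the moment rose from 0.3 to 0.8 N m and holds there. Now I unload the twist inside the hole play.

```bash
python3 -m crank '[{"travel":[0,0,0],"yaw":0.01},{"travel":[0,0,0],"yaw":0.01},{"travel":[0,0,0],"yaw":0}]'>/dev/null; python3 st.py;python3 -m crank '[{"travel":[0.0,0,0],"yaw":0.01},{"travel":[0,0,0],"yaw":0}]'>/dev/null; python3 st.py
```

```text
[0.5138 0.1529 0.1422] F [-4.4 -3.2 -3.1] M [-0.47  0.88  0.27] toolx yaw 1.9206 q6 -0.184
[0.5139 0.1529 0.1422] F [-3.8 -1.5 -2.7] M [-0.43  0.82  0.14] toolx yaw 1.9306 q6 -0.194
```

```bash
python3 -m crank '[{"travel":[-0.0006,-0.0003,0],"yaw":0.01},{"travel":[0,0,0],"yaw":0},{"travel":[0,0,0],"yaw":0}]'>/dev/null; python3 st.py
```

```text
[0.5138 0.1528 0.1424] F [-1.3 -1.1 -3.8] M [-0.08  0.05 -0.02] toolx yaw 1.94 q6 -0.204
```

```bash
python3 -m crank '[{"travel":[0,0,0.003],"yaw":0},{"travel":[0,0,0.004],"yaw":0},{"travel":[0,0,0.006],"yaw":0},{"travel":[0,0,0.015],"yaw":0},{"travel":[0,0,0.02],"yaw":0}]'>/dev/null; python3 st.py
python3 -m crank '[{"travel":[-0.0032,-0.0327,0],"yaw":0.063},{"travel":[-0.0032,-0.0327,0],"yaw":0.063},{"travel":[-0.0032,-0.0327,0],"yaw":0.063},{"travel":[-0.0032,-0.0327,0],"yaw":0.063},{"travel":[-0.0032,-0.0327,0],"yaw":0.063}]'>/dev/null
python3 -m crank '[{"travel":[-0.0032,-0.0327,0],"yaw":0.063},{"travel":[-0.0032,-0.0327,0],"yaw":0.063},{"travel":[-0.0032,-0.0327,0],"yaw":0.063},{"travel":[-0.0032,-0.0327,0],"yaw":0.063},{"travel":[-0.0032,-0.0327,0],"yaw":0.063}]'>/dev/null
python3 -m crank '[{"travel":[-0.0032,-0.0327,0],"yaw":0.063},{"travel":[0,0,0],"yaw":0},{"travel":[0,0,0],"yaw":0},{"travel":[0,0,0],"yaw":0}]'
python3 st.py
sed 's#^im=.*; s=get#save("wrist","w5"); im=cv2.imread("pics/w5.png"); s=get#; s#pics/pin.png#pics/pin5.png#' pin.py > pin5.py; python3 pin5.py
```

```text
[0.513  0.1526 0.1904] F [ 0.2  1.4 -2.9] M [ 0.02 -0.16  0.  ] toolx yaw 1.9401 q6 -0.204
t: 13.68
ee_pos: [0.478, -0.2069, 0.1905]
tcp_rot: [0.252, 0.968, 0.0, 0.0]
ft_force: [-0.1, -0.2, -3.2]
width: 0.125
gripper_force: 50.0
[ 0.478  -0.2069  0.1905] F [-0.1 -0.2 -3.2] M [ 0.08 -0.13  0.01] toolx yaw 2.6319 q6 -1.597
[ 138  133   46   45 1590] [ 0.21556604 -1.19465409]
[134 226  74  12 507] [ 2.05645957 18.45044379]
```

View pics/pin5.png

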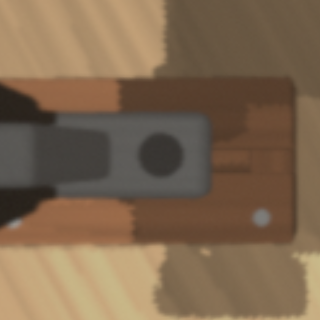

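The spanner sits in the grip exactly as before (dot at 0.2, −1.2 mm), aligned with the slot at about (235,160). I lower it in.

```bash
python3 -m crank '[{"travel":[0.0006,0.0009,-0.025],"yaw":0.002},{"travel":[0,0,-0.025],"yaw":0},{"travel":[0,0,-0.025],"yaw":0},{"travel":[0,0,-0.01],"yaw":0},{"travel":[0,0,0],"yaw":0}]'>/dev/null; python3 st.py
python3 -m crank '[{"travel":[0,0,-0.004],"yaw":0},{"travel":[0,0,-0.004],"yaw":0},{"travel":[0,0,-0.004],"yaw":0},{"travel":[0,0,0],"yaw":0}]'>/dev/null; python3 st.py && 
python3 -m crank '[{"travel":[0,0,-0.005],"yaw":0},{"travel":[0,0,-0.004],"yaw":0},{"travel":[0,0,-0.003],"yaw":0},{"travel":[0,0,0],"yaw":0}]'>/dev/null; python3 st.py
```

```text
[ 0.4781 -0.2049  0.1036] F [-0.7 -0.8 -2.6] M [ 0.03 -0.14 -0.01] toolx yaw 2.6362 q6 -1.598
[ 0.4787 -0.2062  0.0933] F [-0.3  0.4 -3.1] M [ 0.01 -0.07 -0.01] toolx yaw 2.6353 q6 -1.598
[ 0.4784 -0.2061  0.0805] F [ 0.3 -0.5 -3.1] M [ 0.05 -0.12 -0.01] toolx yaw 2.6352 q6 -1.598
```

```bash
python3 -m crank '[{"travel":[0,0,-0.001],"yaw":0},{"travel":[0,0,-0.0008],"yaw":0},{"travel":[0,0,0],"yaw":0}]'>/dev/null; python3 st.py
python3 -m crank '[{"travel":[0,0,-0.0004],"yaw":0},{"travel":[0,0,0],"yaw":0}]'>/dev/null; python3 st.py
```

```text
[ 0.4787 -0.2062  0.0793] F [-0.5 -0.8 -2.7] M [ 0.12 -0.2   0.  ] toolx yaw 2.6353 q6 -1.598
[ 0.4787 -0.2062  0.079 ] F [-0.1 -0.3 -1.9] M [ 0.09 -0.19 -0.01] toolx yaw 2.6353 q6 -1.598
```

```bash
python3 -m crank '[{"travel":[0,0,0],"yaw":0},{"travel":[0,0,0],"yaw":0},{"travel":[0,0,0],"yaw":0},{"travel":[0,0,0],"yaw":0},{"travel":[0,0,0],"yaw":0}]' 0.06
python3 -m crank '[{"travel":[0,0,0],"yaw":0},{"travel":[0,0,0],"yaw":0},{"travel":[0,0,0],"yaw":0},{"travel":[0,0,0.01],"yaw":0},{"travel":[0,0,0.02],"yaw":0}]'
python3 -m crank '[{"travel":[0,0,0.03],"yaw":0},{"travel":[0,0,0.03],"yaw":0},{"travel":[0,0,0.03],"yaw":0},{"travel":[0,0,0.02],"yaw":0},{"travel":[0,0,0],"yaw":0}]' >/dev/null
python3 -m crank '[{"travel":[0.0,0,0],"yaw":0},{"travel":[0,0,0],"yaw":0},{"travel":[0,0,0],"yaw":0}]'
python3 - <<'E'
from h import *
a=save('wrist','w6');b=save('top','t6')
o=np.vstack([a[100:300,160:480],cv2.resize(b[200:300,200:460],(320,123))])
cv2.imwrite('pics/end.png',cv2.resize(o,None,fx=1.8,fy=1.8)[:,:,::-1])
E
```

```text
t: 15.65
ee_pos: [0.4787, -0.2062, 0.0791]
tcp_rot: [0.25, 0.968, 0.0, 0.0]
ft_force: [-0.2, 0.2, 0.3]
width: 0.415
gripper_force: 0.0
t: 16.07
ee_pos: [0.4779, -0.2058, 0.1082]
tcp_rot: [0.25, 0.968, 0.001, -0.002]
ft_force: [0.5, 0.5, -0.3]
width: 0.627
gripper_force: 0.0
t: 16.73
ee_pos: [0.4782, -0.206, 0.218]
tcp_rot: [0.25, 0.968, 0.0, -0.001]
ft_force: [-0.7, -0.4, -0.1]
width: 0.63
gripper_force: 0.0
```

View pics/end.png

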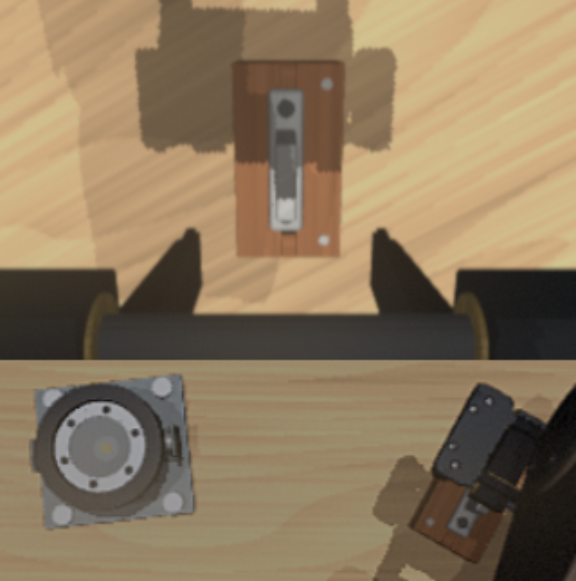

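The spanner is seated straight in its slot (crossbar at about (286,160)) and free of the fingers. The ring's holes have turned to about 50° modulo 60°, against the 49° expected at the stop.

```bash
python3 -c "
from cell import *
print(sign_off())"
```

```text
the job is handed in; nothing more can be done
None
```

The lens ring is turned clockwise to its firm stop (the moment rose from about 0.3 to 0.8 N m and held), the spanner is back in its rest slot, no other parts were touched, and the job was handed in at about 17 s.

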